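# Put the stapler away in the desk box and slide its cover shut

### The job

The stapler has been left on top of the desk box, in the way of its sliding cover. Slide the cover all the way open, stand the stapler upright inside the blue-lined compartment and slide the cover fully shut over it again. Keep the stapler upright and set it down rather than dropping it, and leave the bottle, mug, pen pot and mouse where they stand.

Things in the scene. Friction and masses are not known exactly. Their poses are not given: they have to be found in the camera images.
- box: Wooden desk box fixed to the desk, 390 long (its x), 142 wide (y), 70 mm high. Origin: centre of its underside; z up. Its -x half (x -190 to +8 mm) is a solid flat deck, top at z = 58 mm; its +x half is the compartment (see bay). A thin rail runs along both long sides, 65 to 71 mm from the centre line, top at z = 70 mm. No lip at the ends.
- cover (a joint): Slide of the flat pale-wood cover (186 x 126 x 8 mm, underside 60 mm above the desk). In m: 0 = fully shut (starts 0 to 0.03); grows as the cover slides to the box's -x end, 2 mm above the deck, pushing what lies there; stop at 0.18 = fully open. Stays where left; about 2 N to slide it.
- bay (a point): Centre of the floor of the open-topped, blue-lined compartment, 6 mm above the desk; axes as the box's. Inside it is 174 mm along x, 130 mm along y, 54 mm high under the cover. Fully open, the cover still hides 2 mm at the -x side.
- cover_handle (a point): Centre of the black bar handle in the middle of the cover, moving with it: 16 mm thick along the box's x (the slide direction), 80 mm long along the box's y, 24 mm high, its top 92 mm above the desk; this point is 80 mm above the desk. Axes as the box's.
- stapler_mid (a point): Centre, half-way up, of the red and black desk stapler: 130 long (its x) x 36 wide (its y) x 48 mm high, loose, 0.17 to 0.34 kg; z up. Its red top arm, z = 25 to 48 mm above its underside, is 34 mm wide with rounded edges and is the part to grip across. It starts standing on the box's deck, turned up to 0.45 rad either way from the box's x.
- bottle_mid (a point): Centre of the green water bottle: round, 68 mm diameter, 200 mm high, loose, standing on the desk close to the box. Not to be disturbed.
- mug_mid (a point): Centre, half-way up, of the white mug: 80 mm diameter, 95 mm high, its handle reaching about 35 mm farther on its +y side; loose, standing on the desk close to the box. Not to be disturbed.
- pens_mid (a point): Centre, half-way up, of the dark pen pot (without the pens): 76 mm diameter, 105 mm high, with pens up to 170 mm high; loose, standing on the desk close to the box. Not to be disturbed.
- mouse_mid (a point): Centre, half-way up, of the grey computer mouse: 108 (its x) x 60 (its y) x 33 mm high, loose, on the desk beside the box on the robot's side. Not to be disturbed.

How it is judged:
By the outcome, as a careful person would: the job done as asked, in the order asked, and still so for the second after the job is handed in, with the robot touching nothing.
It also fails if it takes over 72 s, if anything falls off the work surface, if the arm or the gripper's body presses on something with over 40 N, if the wrist force passes 120 N, or if a joint passes its speed limit or range.

### The arm

A 6-joint arm with a two-finger parallel gripper is mounted at the origin on the work surface. World frame = base frame: x ahead of the robot, y to its left, z up, the work surface at z = 0. Lengths are in mm, angles in degrees, forces in N, time in s.
With the tool pointing down it reaches from about 350 to 850 mm from the base axis. Payload 8.1 kg.
Tool frame: the origin (TCP) lies between the finger pads; the fingertips stand 22 mm ahead of it and the grasp point (between the pads) lies 3 mm ahead of it; z points along the fingers, y is the line along which they close (so a half turn about z gives the same grasp; the last joint's range is limited). The gripper opens to 85 mm and grips with 20 to 120 N. Pads are 22 mm wide; open, the fingers measure 114 mm over their backs; the gripper's body (76 mm by 85 mm) begins 54 mm behind the grasp point. The pads swing forward as they close: fully open they stand 13 mm farther back than shut.
Start: joints at [72.112, 7.471, 85.268, -0, 87.261, -4.893], TCP at [134.894, 584.644, 233.092] pointing down, gripper open.
Joint ranges: [-169.43, 169.43], [-51.17, 129.36], [1.28, 143.12], [-76.62, 256.62], [0, 156.53], [-152.29, 152.29]. Speed limits (degrees/s): [136.94, 136.94, 159.86, 180, 180, 180].

### API

Orientations are given as [roll, pitch, yaw] about the fixed x, y, z axes, in that order (R = Rz(yaw) Ry(pitch) Rx(roll)).
In Python, from bench import sense, snapshot, calibration, hand_in gives the robot as it stands.
- The arm moves only by the shell command python3 -m crank 'ROWS' [FORCE]. ROWS is JSON, a list of rows, each a list of 5 numbers: the shift along the tool's x, y, z in cm, then the turn about the tool's z in rad, then the finger opening in cm, from 0 to 8.54. A call has 1 to 20 rows; each row is the pose to reach, as a shift and turn from the pose commanded when the call began, along the tool's axes at that moment; what a row does not reach only later rows make up. A row lasts 1/10 s, in which the tool goes at most 50 mm and 8.59 degrees, less where a joint would pass 70% of its speed; a pose out of reach is approached as far as the arm can. A call with a gripper value outside its range is refused whole. The fingers move at their own pace and stop on an object; FORCE is the grip in N (left out, the last holds). Time passes only in rows, so rows that repeat a pose let the fingers close. It gives the time, the measured TCP pose, the force, the opening and the grip force at its end, in the units of the state.
- sense(): the state, without advancing time (a new reading comes with each control period).
- snapshot(name): name is "side" or "top"; returns (picture, depth): 480x640x3 uint8, red, green, blue; 480x640 float32, mm along the optical axis (not along the pixel's ray), 0 where there is no reading.
- calibration(name): a dict with "fovy" (degrees; the focal length in pixels is half the picture's height over the tangent of half this angle, whatever the lens; pixels are square), "cx", "cy" (the principal point, pixels), "k1" (the pictures are not rectified: a ray, as slopes to the right and down, at radius r is drawn at 1 + k1 r^2 times it, then the intrinsics apply), "rvec" (rotation vector, rad) and "tvec" (3), from world to camera coordinates, as OpenCV has them. Camera axes: x right, y down, z forward; pixel columns grow to the right and rows downward; lengths in mm; the calibration is good to about 2 mm. A picture is of the moment at which its call begins. calibration takes no time and is no camera call.
- hand_in(): hands the job in; it is judged then, once.
The state is a dict: "time": time; "joint_pos": joint angles; "qd": joint speeds; "joint_efforts": joint torques, N m; "tool_pos": TCP position; "tcp_rot": TCP orientation; "ft_force": force on the tool from outside, world axes, zero at the start; "wrist_torque": the same for the moment, N m; "finger_gap": finger opening in mm; "grip_force": force on a finger pad.
Only numpy, scipy, OpenCV 4.12 (cv2) and the standard library are available. Lean on these libraries where they do the work, as an engineer would, in place of code of your own. Each camera call takes 0.05 s, during which the arm holds its last target. There are 200 camera calls.

## Working session

There is one attempt and no reset: what is moved stays moved. The work goes in short steps, Python scripts to look and compute and a shell command to move; the robot and the scene stay as the last step left them, time stands still between calls to the robot, and variables do not carry over. Pictures are saved under pics/ and viewed, at most 12 in all, crops included, and the job is handed in when it is done.

```bash
mkdir -p pics; ls
python3 - <<'E'
from bench import *
import cv2,numpy as np
for n in("top","side"):
    p,d=snapshot(n);cv2.imwrite(f"pics/{n}0.png",p[...,::-1]);np.savez(f"{n}0.npz",p=p,d=d);c=calibration(n)
    R=cv2.Rodrigues(np.array(c["rvec"],float))[0];print(n,c,-R.T@np.array(c["tvec"]))
print(sense())
E
```

```text
pics
top {'fovy': 49.28026797041567, 'cx': 324.44748020117095, 'cy': 238.70673271716086, 'k1': -0.10341340114279193, 'rvec': array([ 2.18170449, -2.15794666,  0.11812527]), 'tvec': array([ 27.59293986, 589.43562988, 988.45556078])} [ 482.88950048   37.94076733 1044.32674783]
side {'fovy': 46.559242291255025, 'cx': 322.80325020778736, 'cy': 233.93095025173153, 'k1': -0.0065650857213812985, 'rvec': array([ 0.33780138, -2.6850152 ,  1.34378223]), 'tvec': array([543.90064475, 154.94865172, 899.2782223 ])} [363.96339016 742.88834759 666.47270819]
{'time': 0.1, 'joint_pos': array([ 7.21125339e+01,  7.51100616e+00,  8.53234577e+01, -5.66300487e-04,
        8.72597220e+01, -4.89324504e+00]), 'qd': array([ 0.07639428,  0.01596049, -0.15144832,  0.01785588, -0.0819525 ,
       -0.03619298]), 'joint_efforts': array([ 1.65742498e-03, -5.70945847e+01, -5.01945662e+01, -1.46897873e-04,
        8.08188954e-03,  3.06825712e-05]), 'tool_pos': array([134.74657578, 584.17864438, 232.14295556]), 'tcp_rot': array([-1.79906109e+02, -7.47045911e-03,  1.67005800e+02]), 'ft_force': array([0.90338708, 0.1709138 , 0.70084976]), 'wrist_torque': array([-0.02552495,  0.00406206,  0.00373809]), 'grip_force': 0.0, 'finger_gap': 85.52730422006061}
```

View pics/top0.png

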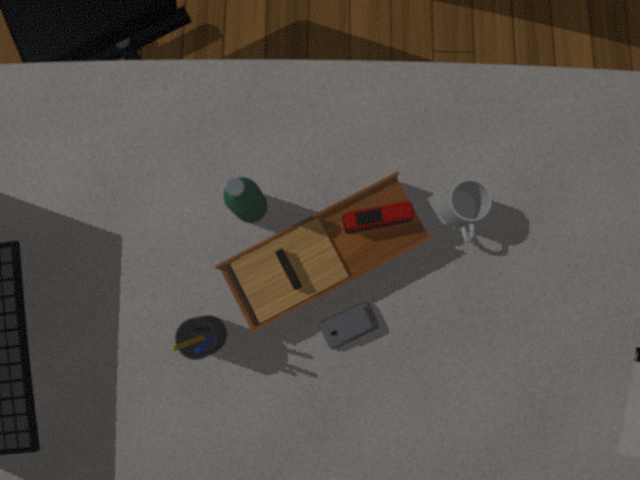

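View pics/side0.png

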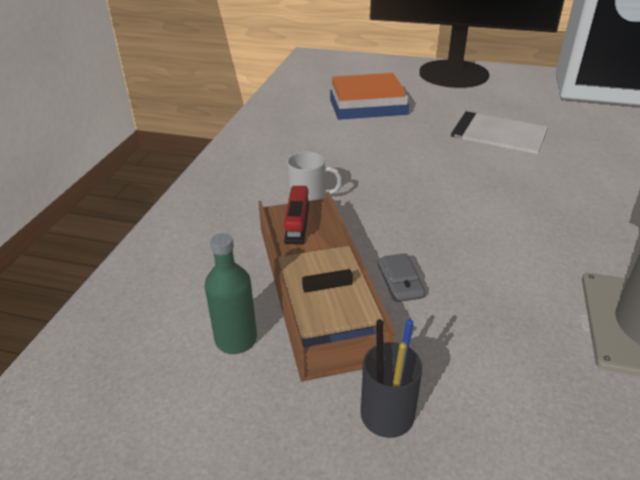

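Top view: the box runs from its compartment end (219,265)-(254,327) to its deck end (397,175)-(429,238). The handle is at (288,269) and the red stapler at (378,216). The bottle is at (243,198), mug (465,203), pen pot (200,340) and mouse (350,325). The side view agrees, with the cover a little open.

```bash
cat > h.py <<'E'
from bench import *
import cv2,numpy as np
def cam(n):
    c=calibration(n);f=240/np.tan(np.radians(c["fovy"])/2)
    K=np.array([[f,0,c["cx"]],[0,f,c["cy"]],[0,0,1]]);D=np.array([c["k1"],0,0,0.])
    R=cv2.Rodrigues(np.array(c["rvec"],float))[0];t=np.array(c["tvec"],float);return K,D,R,t
def cast(n,uv,z):
    K,D,R,t=cam(n);s=cv2.undistortPoints(np.array(uv,float).reshape(-1,1,2),K,D)[:,0]
    d=np.c_[s,np.ones(len(s))]@R;o=-R.T@t
    return (o+d*((z-o[2])/d[:,2])[:,None])[:,:2]
def cloud(n,dep,m):
    K,D,R,t=cam(n);v,u=np.nonzero(m&(dep>0))
    s=cv2.undistortPoints(np.c_[u,v].astype(float).reshape(-1,1,2),K,D)[:,0]
    return (np.c_[s,np.ones(len(s))]*dep[v,u][:,None]-t)@R
def big(m):
    n,l,s,_=cv2.connectedComponentsWithStats(m.astype(np.uint8));return l==1+np.argmax(s[1:,4])
def rect(n,m,z):
    v,u=np.nonzero(m);r=cv2.minAreaRect(cast(n,np.c_[u,v],z).astype(np.float32));b=cv2.boxPoints(r)
    e=[b[1]-b[0],b[2]-b[1]];e=max(e,key=np.linalg.norm);return np.array(r[0]),sorted(r[1]),np.degrees(np.arctan2(e[1],e[0]))%180
E
python3 - <<'E'
from h import *
for n in("top","side"):
    a=np.load(f"{n}0.npz");p=a["p"];d=a["d"];hsv=cv2.cvtColor(p,cv2.COLOR_RGB2HSV);H,S,V=cv2.split(hsv)
    red=big(((H<5)|(H>175))&(S>190)&(V>60))
    q=cloud(n,d,red);print(n,"red",rect(n,red,58+42),q.mean(0),q[:,2].max())
    k=np.zeros(V.shape,bool);
    if n=="top":k[240:300,265:315]=1
    else:k[260:300,290:365]=1
    blk=big(k&(V<45));q=cloud(n,d,blk);print("handle",rect(n,blk,92 if n=="top" else 88),np.median(q,0))
    wood=big((H>8)&(H<25)&(S>70)&(V>100)&(V<=255)&(np.arange(480)[:,None]>150))
    q=cloud(n,d,wood);print("cover",rect(n,wood,68),wood.sum(),np.median(q,0))
print("corners70",cast("top",[[219,265],[254,327],[397,175],[429,238]],70))
for nm,uv,z in(("bottlecap",[235,186],200),("mugtop",[468,200],95),("pot",[204,336],105),("mousecorner",[320,322],15),("mousetop",[365,305],25)):print(nm,cast("top",[uv],z))
E
```

```text
top red (array([628.90942383, -80.54988861]), [32.328208923339844, 93.42003631591797], np.float32(101.12919)) [630.78068571 -93.71380897 105.13487029] 110.20863321715215
handle (array([526.68676758,  99.04812622]), [14.072793960571289, 75.97381591796875], np.float32(28.511892)) [526.55738778  99.85272679  91.94213111]
cover (array([526.66937256, 100.21057892]), [125.07496643066406, 184.60174560546875], np.float32(117.89999)) 5359 [524.75434112 111.91829192  67.83320087]Traceback (most recent call last):
  File "<stdin>", line 4, in <module>
  File "h.py", line 16, in big
    n,l,s,_=cv2.connectedComponentsWithStats(m.astype(np.uint8));return l==1+np.argmax(s[1:,4])
                                                                             ~~~~~~~~~^^^^^^^^^
    return _wrapfunc(a, 'argmax', axis=axis, out=out, **kwds)
    return bound(*args, **kwds)
ValueError: attempt to get argmax of an empty sequence
```

Run:
```python
from h import *
for n in("top","side"):
    a=np.load(f"{n}0.npz");p=a["p"];d=a["d"];H,S,V=cv2.split(cv2.cvtColor(p,cv2.COLOR_RGB2HSV))
    red=((H<4)|(H>174))&(S>(190 if n=="top" else 150))&(V>40)
    red=big(cv2.morphologyEx(red.astype(np.uint8),cv2.MORPH_CLOSE,np.ones((15,15)))>0);v,u=np.nonzero(red)
    q=cloud(n,d,red);q=q[q[:,2]>85];print(n,"red",u.min(),u.max(),v.min(),v.max(),rect(n,red,103),np.median(q,0))
    r=cv2.minAreaRect(q[:,:2].astype(np.float32));print(r)
print("corners70",cast("top",[[219,265],[254,327],[397,175],[429,238]],70))
for nm,uv,z in(("bottlecap",[235,186],200),("mugtop",[468,200],95),("pot",[204,336],105),("mousecorner",[320,322],15),("mousetop",[365,305],25)):print(nm,cast("top",[uv],z))
```

```text
top red 344 413 202 229 (array([624.85998535, -63.75871277]), [32.93918991088867, 126.72315979003906], np.float32(101.10753)) [624.57728231 -62.58213571 105.44673623]
((625.250732421875, -64.14252471923828), (32.11531448364258, 125.71250915527344), 11.080368041992188)
side red 284 306 187 230 (array([625.45153809, -51.57379913]), [32.77865982055664, 138.56439208984375], np.float32(102.61383)) [622.43975917 -37.91506595 106.47387456]
((625.2732543945312, -58.483089447021484), (31.953327178955078, 120.69886779785156), 10.00029468536377)
corners70 [[ 533.36387228  230.74122048]
 [ 419.52510953  162.58239513]
 [ 708.52864553 -102.68251246]
 [ 588.52523213 -162.57941266]]
bottlecap [[656.8935741  182.78045809]]
mugtop [[ 657.61711629 -231.4966429 ]]
pot [[404.32352538 247.41845531]]
mousecorner [[427.29935499  40.91295712]]
mousetop [[461.38840792 -45.95581409]]
```

```bash
cat >> h.py <<'E'
def go(x,y,z,yaw):
    s=sense();p=s["tool_pos"];w=s["tcp_rot"][2];a=np.radians(w)
    d=np.array([x,y,z])-p;X=np.array([np.cos(a),np.sin(a),0]);Y=np.array([np.sin(a),-np.cos(a),0])
    t=(w-yaw+180)%360-180
    print("t",round(s["time"],2),"row",np.round([d@X/10,d@Y/10,-d[2]/10,np.radians(t)],2),"from",p.round(1),round(w,1))
E
python3 -c "
from h import *
go(625,-63,250,101)"
```

```text
t 0.1 row [-62.32 -52.04  -1.79   1.15] from [134.7 584.2 232.1] 167.0
```

```bash
python3 -m crank '[[0,0,-4,0,6.5],[-62.3,-52,-4,1.15,6.5],[-62.3,-52,-4,1.15,6.5],[-62.3,-52,-4,1.15,6.5],[-62.3,-52,-4,1.15,6.5],[-62.3,-52,-4,1.15,6.5],[-62.3,-52,-4,1.15,6.5],[-62.3,-52,-4,1.15,6.5],[-62.3,-52,-4,1.15,6.5],[-62.3,-52,-4,1.15,6.5],[-62.3,-52,-4,1.15,6.5],[-62.3,-52,-4,1.15,6.5],[-62.3,-52,-4,1.15,6.5],[-62.3,-52,-1.8,1.15,6.5],[-62.3,-52,-1.8,1.15,6.5],[-62.3,-52,-1.8,1.15,6.5],[-62.3,-52,-1.8,1.15,6.5],[-62.3,-52,-1.8,1.15,6.5],[-62.3,-52,-1.8,1.15,6.5],[-62.3,-52,-1.8,1.15,6.5]]'
python3 -c "
from h import *
go(625,-63,94,101.1)"
```

```text
time: 2.1
tool_pos: [624.5, -61.5, 250.7]
tcp_rot: [-179.9, -0.1, 101.1]
ft_force: [-0.1, -0.2, -0.9]
finger_gap: 64.7
grip_force: 0.0
t 2.1 row [-0.16  0.02 15.67  0.  ] from [624.5 -61.5 250.7] 101.1
```

```bash
python3 -m crank '[[-0.2,0,4,0,6],[-0.2,0,8,0,6],[-0.2,0,11,0,6],[-0.2,0,13.5,0,6],[-0.2,0,15,0,6],[-0.2,0,15.6,0,6],[-0.2,0,15.6,0,6],[-0.2,0,15.6,0,3.4],[-0.2,0,15.6,0,2.5],[-0.2,0,15.6,0,2.5],[-0.2,0,15.6,0,2.5],[-0.2,0,15.6,0,2.5],[-0.2,0,15.6,0,2.5],[-0.2,0,15.6,0,2.5]]' 45
python3 - <<'E'
from h import *
for n in("top","side"):
    p,d=snapshot(n);cv2.imwrite(f"pics/{n}1.png",p[...,::-1])
t=cv2.imread("pics/side1.png")[100:350,200:440];cv2.imwrite("pics/side1c.png",cv2.resize(t,None,fx=2.4,fy=2.4))
go(430,-190,94,101.1)
E
```

```text
time: 3.5
tool_pos: [627.0, -64.2, 97.4]
tcp_rot: [179.8, 0.1, 101.1]
ft_force: [-0.5, 1.2, 7.1]
finger_gap: 32.4
grip_force: 45.6
t 3.6 row [ -8.55 -21.75   0.34   0.  ] from [627.  -64.2  97.4] 101.1
```

View pics/side1c.png

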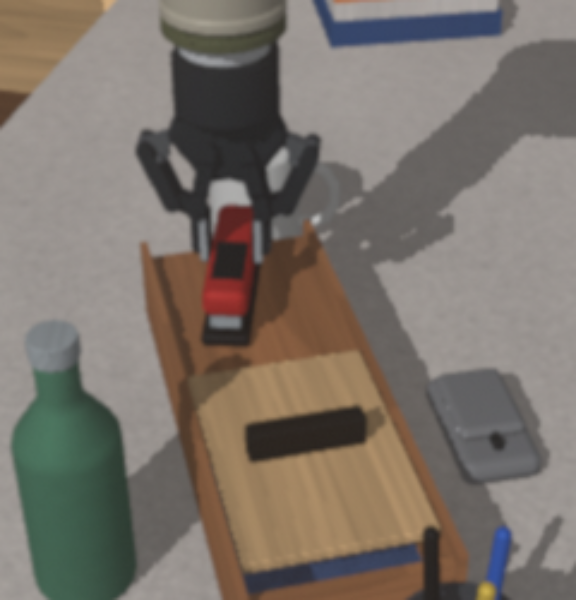

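The gripper holds the stapler's red arm across it on the deck, with the cover, bottle and mouse undisturbed. Next I park it on the free desk area.

```bash
python3 -m crank '[[0,0,-0.7,0,2.5],[0,0,-2,0,2.5],[0,0,-4,0,2.5],[0,0,-7,0,2.5],[0,0,-9,0,2.5],[-1,-2.5,-9,0,2.5],[-2.3,-6,-9,0,2.5],[-3.9,-10,-9,0,2.5],[-5.5,-14,-9,0,2.5],[-7,-18,-9,0,2.5],[-8,-20.5,-8,0,2.5],[-8.5,-21.7,-6,0,2.5],[-8.5,-21.7,-3,0,2.5],[-8.5,-21.7,0,0,2.5],[-8.5,-21.7,2.5,0,2.5],[-8.5,-21.7,4,0,2.5],[-8.5,-21.7,4.9,0,2.5],[-8.5,-21.7,5.3,0,2.5],[-8.5,-21.7,5.3,0,2.5]]'
python3 - <<'E'
from h import *
for n in("side",):
    p,d=snapshot(n);cv2.imwrite(f"pics/{n}2.png",p[...,::-1])
E
```

```text
time: 5.5
tool_pos: [429.0, -189.4, 42.4]
tcp_rot: [180.0, 0.0, 101.1]
ft_force: [1.4, 0.8, -2.6]
finger_gap: 32.8
grip_force: 45.6
```

View pics/side2.png

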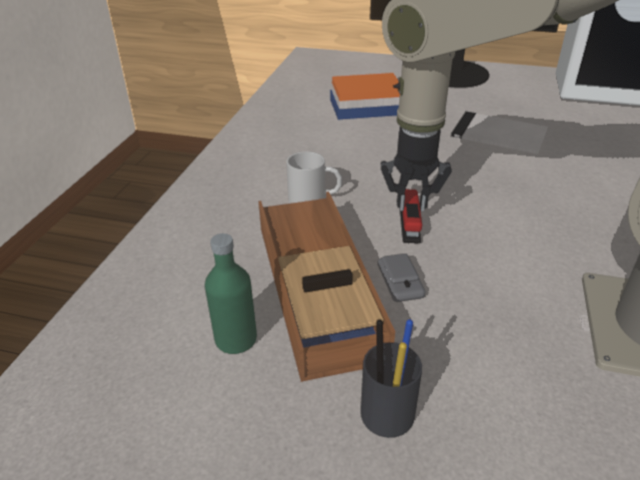

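The side view shows the stapler upright in the gripper at (412,215), just above the desk beside the mouse. I'll lower it the last millimetres.

```bash
python3 -m crank '[[0,0,0.1,0,2.5],[0,0,0.2,0,2.5],[0,0,0.25,0,2.5],[0,0,0.3,0,2.5],[0,0,0.3,0,2.5]]'
```

```text
time: 6.05
tool_pos: [429.0, -189.4, 39.4]
tcp_rot: [180.0, 0.0, 101.1]
ft_force: [-0.6, 1.4, -0.7]
finger_gap: 32.6
grip_force: 45.8
```

```bash
python3 -m crank '[[0,0,0.1,0,2.5],[0,0,0.1,0,2.5],[0,0,0.1,0,2.5]]'
```

```text
time: 6.35
tool_pos: [429.2, -189.4, 39.2]
tcp_rot: [180.0, 0.0, 101.1]
ft_force: [-4.5, 3.1, 10.5]
finger_gap: 32.6
grip_force: 47.0
```

```bash
python3 -m crank '[[0,0,0.05,0,3.6],[0,0,0.05,0,4.5],[0,0,0,0,5.5],[0,0,0,0,6],[0,0,0,0,6],[0,0,-4,0,6],[0,0,-8,0,6],[0,0,-12,0,6],[0,0,-16,0,6],[0,0,-16,0,6]]'
python3 - <<'E'
from h import *
p,d=snapshot("top");H,S,V=cv2.split(cv2.cvtColor(p,cv2.COLOR_RGB2HSV));cv2.imwrite("pics/top3.png",p[...,::-1])
k=np.zeros(V.shape,bool);k[240:300,265:315]=1;blk=big(k&(V<45));print(rect("top",blk,92))
go(527,99,160,28.2)
E
```

```text
time: 7.35
tool_pos: [432.0, -191.1, 205.0]
tcp_rot: [179.5, 0.4, 101.1]
ft_force: [0.8, -0.6, 0.7]
finger_gap: 60.1
grip_force: 0.0
(array([526.99090576,  99.35326385]), [13.009418487548828, 76.72974395751953], np.float32(27.538927))
t 7.4 row [26.55 15.02  4.17  1.27] from [ 430.8 -190.5  201.7] 101.1
```

```bash
python3 -m crank '[[5,3,0,0.15,5],[10,6,0,0.3,5],[15,8.5,0,0.45,5],[20,11.3,0,0.6,5],[24,13.5,0,0.75,5],[26.5,15,0,0.9,5],[26.5,15,0,1.05,5],[26.5,15,2,1.2,5],[26.5,15,4.2,1.27,5],[26.5,15,4.2,1.27,5],[26.5,15,6.5,1.27,5],[26.5,15,8.5,1.27,5],[26.5,15,10,1.27,5],[26.5,15,10.5,1.27,5],[26.5,15,10.5,1.27,5]]' 20
python3 -c "
from h import *
go(527,99,96,28)"
```

```text
time: 8.9
tool_pos: [523.9, 99.5, 91.7]
tcp_rot: [-179.9, 0.1, 28.3]
ft_force: [0.4, 0.4, -0.3]
finger_gap: 49.8
grip_force: 0.0
t 8.9 row [ 0.25  0.19 -0.43  0.01] from [523.9  99.5  91.7] 28.3
```

```bash
python3 -m crank '[[0.25,0.2,-0.4,0.01,5],[0.25,0.2,-0.4,0.01,1.2],[0.25,0.2,-0.4,0.01,1.2],[0.25,0.2,-0.4,0.01,1.2],[0.25,0.2,-0.4,0.01,1.2],[0.25,0.2,-0.4,0.01,1.2],[0.25,1,-0.4,0.01,1.2],[0.25,2.5,-0.4,0.01,1.2],[0.25,4.5,-0.4,0.01,1.2],[0.25,6.5,-0.4,0.01,1.2],[0.25,8.5,-0.4,0.01,1.2],[0.25,10.5,-0.4,0.01,1.2],[0.25,12.5,-0.4,0.01,1.2],[0.25,13.7,-0.4,0.01,1.2],[0.25,14.2,-0.4,0.01,1.2],[0.25,14.2,-0.4,0.01,1.2]]' 20
```

```text
time: 10.5
tool_pos: [594.7, -24.7, 96.9]
tcp_rot: [-180.0, 0.0, 27.7]
ft_force: [0.3, 0.7, 0.4]
finger_gap: 12.2
grip_force: 0.0
```

Run:
```python
from h import *
p,d=snapshot("top");q,d=snapshot("side")
cv2.imwrite("pics/both4.png",np.hstack([cv2.resize(p[140:360,180:460],(400,314)),cv2.resize(q[170:390,180:460],(400,314))])[...,::-1])
```

```text
(no output)
```

View pics/both4.png

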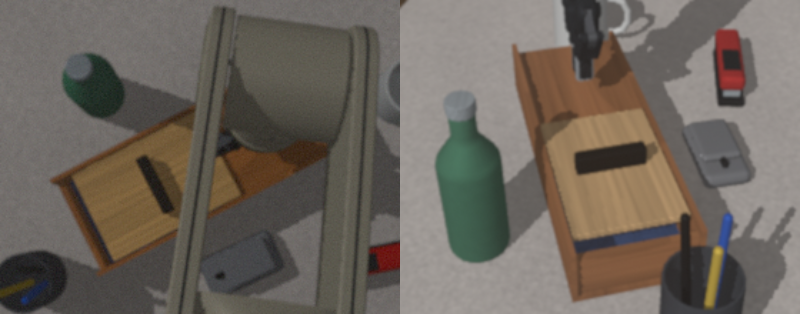

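Top crop: the cover and its handle (155,185) are unmoved, and the fingers stand past it over the deck at (228,145). They slipped off the handle. I'll go back over it and check the grip before sliding.

```bash
python3 -m crank '[[0,0,-2,0,3],[0,0,-4,0,4],[0,-3,-5,0,5],[0,-7,-5,0,5],[0,-11,-5,0,5],[0,-14,-5,0,5],[0,-14.1,-5,0,5],[0,-14.1,-5,0,5],[0,-14.1,-5,0,5]]' 20
python3 -c "
from h import *
go(527,99,93,28)
p,d=snapshot('top');q,d=snapshot('side')
cv2.imwrite('pics/both5.png',np.hstack([cv2.resize(p[140:360,180:460],(400,314)),cv2.resize(q[170:390,180:460],(400,314))])[...,::-1])"
```

```text
time: 11.5
tool_pos: [529.1, 100.4, 147.2]
tcp_rot: [180.0, -0.0, 27.8]
ft_force: [-0.2, -0.8, 0.2]
finger_gap: 49.7
grip_force: 0.0
t 11.5 row [-0.25  0.03  5.42 -0.  ] from [529.1 100.4 147.2] 27.8
```

View pics/both5.png

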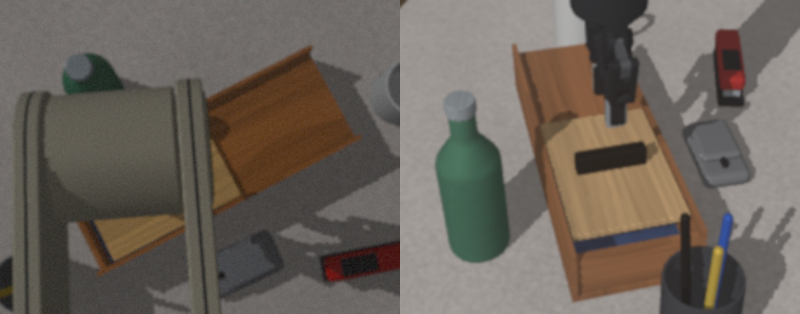

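Side crop: the fingers at (615,120) hover over the handle (611,158), so they look lined up.

```bash
python3 -m crank '[[-0.25,0,2,0,5],[-0.25,0,4,0,5],[-0.25,0,5,0,5],[-0.25,0,5.4,0,5],[-0.25,0,5.4,0,5],[-0.25,0,5.4,0,3],[-0.25,0,5.4,0,1],[-0.25,0,5.4,0,1],[-0.25,0,5.4,0,1],[-0.25,0,5.4,0,1],[-0.25,0,5.4,0,1],[-0.25,0,5.4,0,1]]' 30
python3 -c "
from h import *
q,d=snapshot('side')
cv2.imwrite('pics/s6.png',cv2.resize(q[170:390,220:420],None,fx=2.5,fy=2.5)[...,::-1])"
```

```text
time: 12.8
tool_pos: [527.4, 99.7, 94.1]
tcp_rot: [180.0, -0.1, 27.8]
ft_force: [-0.3, 0.5, 5.5]
finger_gap: 9.9
grip_force: 2.9
```

View pics/s6.png

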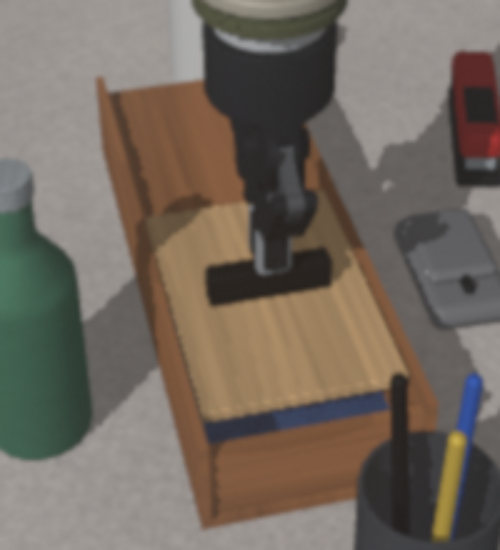

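Side crop: the tips at (272,272) rest on top of the handle instead of straddling it. They evidently reach less far than I assumed, so I'll open, go about 11 mm lower and close again.

```bash
python3 -m crank '[[0,0,-0.8,0,1],[0,0,-1.2,0,4],[0,0,-1.2,0,4],[0,0,-1.2,0,4],[0,0,-1.2,0,4],[0,0,-0.4,0,4],[0,0,0.4,0,4],[0,0,0.8,0,4],[0,0,1.1,0,4],[0,0,1.1,0,4]]' 20; python3 -m crank '[[0,0,0,0,2.5],[0,0,0,0,1],[0,0,0,0,1],[0,0,0,0,1],[0,0,0,0,1],[0,0,0,0,1],[0,0,0,0,1]]' 20
```

```text
time: 13.85
tool_pos: [526.1, 99.4, 81.2]
tcp_rot: [-180.0, 0.1, 27.8]
ft_force: [0.2, -1.2, 0.7]
finger_gap: 40.2
grip_force: 0.0
time: 14.55
tool_pos: [526.9, 99.5, 82.5]
tcp_rot: [180.0, -0.0, 27.8]
ft_force: [-1.1, 0.3, 3.7]
finger_gap: 15.0
grip_force: 22.4
```

```bash
python3 -m crank '[[0,0.5,0,0,1],[0,1.5,0,0,1],[0,3,0,0,1],[0,5,0,0,1],[0,7,0,0,1],[0,9,0,0,1],[0,11,0,0,1],[0,13,0,0,1],[0,14,0,0,1],[0,14.5,0,0,1],[0,14.8,0,0,1],[0,15.1,0,0,1],[0,15.1,0,0,1]]' 25
```

```text
time: 15.85
tool_pos: [599.0, -34.6, 82.5]
tcp_rot: [179.9, -0.2, 27.8]
ft_force: [7.0, 2.9, -1.0]
finger_gap: 15.2
grip_force: 25.8
```

```bash
python3 -m crank '[[0.1,0.3,0,0,1],[0.1,0.6,0,0,1],[0.1,0.8,0,0,1],[0.1,1.0,0,0,1],[0.1,1.0,0,0,1]]'
```

```text
time: 16.35
tool_pos: [601.1, -38.6, 82.4]
tcp_rot: [-179.6, 0.0, 27.8]
ft_force: [-10.6, 20.5, 16.3]
finger_gap: 15.6
grip_force: 27.9
```

```bash
python3 -m crank '[[0,0.3,0,0,1],[0,0.6,0,0,1],[0,0.6,0,0,1]]'
```

```text
time: 16.65
tool_pos: [601.2, -38.8, 82.2]
tcp_rot: [-179.0, 0.1, 27.9]
ft_force: [-25.3, 42.2, 29.1]
finger_gap: 15.4
grip_force: 30.6
```

Stop reached: force rose and the position held. I'll release and go to the stapler.

```bash
python3 -m crank '[[0,-0.6,0,0,1],[0,-1,0,0,1],[0,-1,0,0,4],[0,-1,0,0,4],[0,-1,0,0,4],[0,-1,-3,0,5],[0,-1,-7,0,6],[0,-1,-9,0,6],[0,-1,-9,0,6]]'
python3 - <<'E'
from h import *
go(429.3,-190,130,101.1)
p,d=snapshot("top");q,d2=snapshot("side");np.savez("m.npz",p=p,d=d)
H,S,V=cv2.split(cv2.cvtColor(q,cv2.COLOR_RGB2HSV));red=((H<4)|(H>174))&(S>150)&(V>40)
red=big(cv2.morphologyEx(red.astype(np.uint8),cv2.MORPH_CLOSE,np.ones((15,15)))>0);print(rect("side",red,43))
H,S,V=cv2.split(cv2.cvtColor(p,cv2.COLOR_RGB2HSV));red=((H<4)|(H>174))&(S>190)&(V>40)
red=big(cv2.morphologyEx(red.astype(np.uint8),cv2.MORPH_CLOSE,np.ones((15,15)))>0);print(rect("top",red,45))
cv2.imwrite('pics/both7.png',np.hstack([cv2.resize(p[140:360,180:460],(400,314)),cv2.resize(q[170:390,180:460],(400,314))])[...,::-1])
E
```

```text
time: 17.55
tool_pos: [603.2, -40.1, 176.6]
tcp_rot: [179.7, -0.3, 27.7]
ft_force: [0.5, -0.2, -0.1]
finger_gap: 59.9
grip_force: 0.0
t 17.55 row [-22.37   5.18   4.66  -1.28] from [603.2 -40.1 176.6] 27.7
(array([ 430.79101562, -181.19743347]), [31.98326873779297, 140.34933471679688], np.float32(101.34653))
(array([ 421.82479858, -139.80493164]), [26.905546188354492, 32.123199462890625], np.float32(0.21642184))
```

View pics/both7.png

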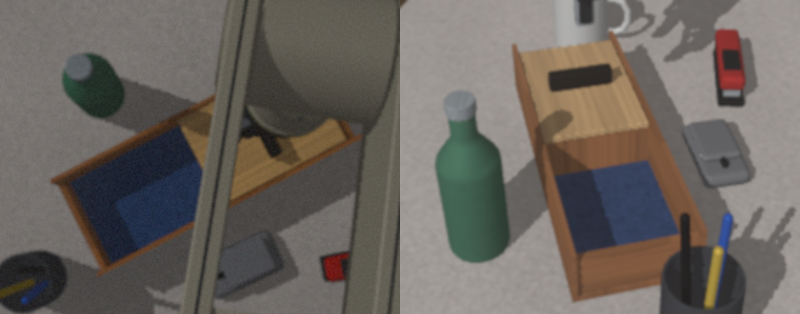

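Top and side crops show the cover fully open and the blue compartment clear. The stapler is standing on the desk at (728,65) in the side crop. Next I re-grip it lower on the arm.

```bash
python3 -m crank '[[-3,0.7,0,-0.15,6],[-7,1.5,0,-0.3,6],[-11,2.5,0,-0.45,6],[-15,3.5,0,-0.6,6],[-19,4.4,0,-0.75,6],[-22.4,5.2,0,-0.9,6],[-22.4,5.2,0,-1.05,6],[-22.4,5.2,0,-1.2,6],[-22.4,5.2,2,-1.28,6],[-22.4,5.2,4.7,-1.28,6],[-22.4,5.2,4.7,-1.28,6],[-22.4,5.2,4.7,-1.28,6]]'
python3 -c "
from h import *
go(429.3,-190,29,101.2)"
```

```text
time: 18.85
tool_pos: [425.4, -188.8, 123.7]
tcp_rot: [-179.8, -0.1, 101.1]
ft_force: [-0.2, 0.4, 0.3]
finger_gap: 60.4
grip_force: 0.0
t 18.85 row [-0.19  0.36  9.47 -0.  ] from [ 425.4 -188.8  123.7] 101.1
```

```bash
python3 -m crank '[[0,0.1,2,0,6],[0,0.1,4,0,6],[0,0.1,5,0,6],[0,0.1,5,0,6],[0,0.1,5,0,6]]'
python3 -c "
from h import *
go(429.3,-190,29,101.2)"
```

```text
time: 19.35
tool_pos: [428.2, -189.5, 76.0]
tcp_rot: [180.0, 0.0, 101.1]
ft_force: [-0.3, -0.1, -0.1]
finger_gap: 60.2
grip_force: 0.0
t 19.35 row [-0.07  0.1   4.7  -0.  ] from [ 428.2 -189.5   76. ] 101.1
```

```bash
python3 -m crank '[[0,0.1,2,0,6],[0,0.1,3.5,0,6],[0,0.1,4.4,0,6],[0,0.1,4.7,0,6],[0,0.1,4.7,0,6],[0,0.1,4.7,0,3.5],[0,0.1,4.7,0,2.5],[0,0.1,4.7,0,2.5],[0,0.1,4.7,0,2.5],[0,0.1,4.7,0,2.5],[0,0.1,4.7,0,2.5]]' 50
python3 -c "
from h import *
go(517.1,118.1,150,118.2)"
```

```text
time: 20.45
tool_pos: [429.6, -189.5, 29.2]
tcp_rot: [179.9, 0.1, 101.1]
ft_force: [0.5, 1.6, 5.0]
finger_gap: 33.2
grip_force: 50.5
t 20.45 row [ 28.5   14.52 -12.08  -0.3 ] from [ 429.6 -189.5   29.2] 101.1
```

```bash
python3 -m crank '[[0,0,-0.7,0,2.5],[0,0,-2.5,0,2.5],[0,0,-5,0,2.5],[0,0,-8,0,2.5],[0,0,-11,0,2.5],[1.5,0.8,-12.5,0,2.5],[4,2,-12.5,-0.03,2.5],[7,3.6,-12.5,-0.07,2.5],[10.5,5.3,-12.5,-0.11,2.5],[14,7.1,-12.5,-0.15,2.5],[17.5,8.9,-12.5,-0.19,2.5],[21,10.7,-12.5,-0.23,2.5],[24,12.2,-12.5,-0.26,2.5],[26.5,13.5,-12.3,-0.28,2.5],[28,14.2,-12,-0.3,2.5],[28.5,14.5,-12,-0.3,2.5],[28.5,14.5,-12,-0.3,2.5],[28.5,14.5,-12,-0.3,2.5]]'
python3 -c "
from h import *
q,d=snapshot('side')
cv2.imwrite('pics/s8.png',cv2.resize(q[100:400,180:440],None,fx=2,fy=2)[...,::-1])
go(517.1,118.1,36,118.2)"
```

```text
time: 22.25
tool_pos: [515.8, 117.5, 148.0]
tcp_rot: [-180.0, 0.0, 118.2]
ft_force: [0.3, -0.1, -3.1]
finger_gap: 33.1
grip_force: 50.3
t 22.3 row [1.000e-02 1.400e-01 1.121e+01 0.000e+00] from [515.9 117.3 148.1] 118.2
```

View pics/s8.png

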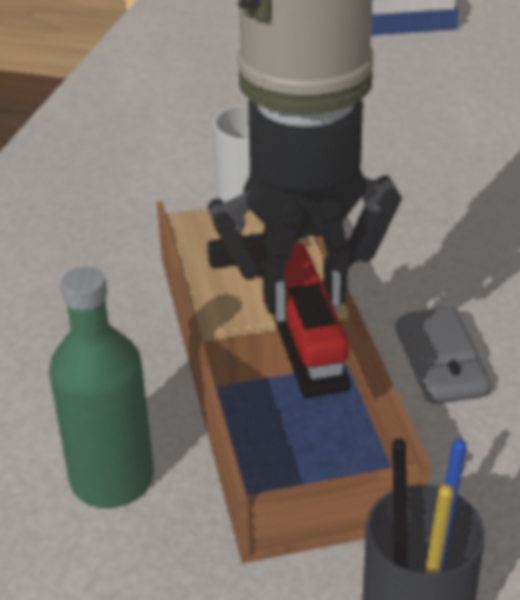

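Side crop: the stapler hangs upright and aligned over the compartment, its front bottom edge at (327,392). I'll check where it sits along its length before lowering.

```bash
python3 -c "
from h import *
f=cast('side',[[343.5,295.5]],119)[0];u=np.array([np.cos(np.radians(118.2)),np.sin(np.radians(118.2))])
print(f,(f-[515.9,117.3])@u)
# bay near wall top inner corners in side image, floor corners
print(cast('side',[[180+252/2,100+490/2],[180+388/2,100+467/2]],6),cast('side',[[180+245/2,100+490/2],[180+425/2,100+468/2]],70))"
```

```text
[486.40002164 169.85323772] 60.255587154844235
[[543.42611055 175.65295695]
 [444.84782885 125.79999487]] [[530.82682494 231.82857464]
 [411.03844823 180.05552097]]
```

```bash
python3 -m crank '[[0,0.1,1,0,2.5],[0,0.1,3,0,2.5],[0,0.1,5,0,2.5],[0,0.1,7,0,2.5],[0,0.1,8.5,0,2.5],[0,0.1,9.6,0,2.5],[0,0.1,10.3,0,2.5],[0,0.1,10.7,0,2.5],[0,0.1,10.9,0,2.5],[0,0.1,10.9,0,2.5]]'
```

```text
time: 23.3
tool_pos: [517.3, 119.1, 39.5]
tcp_rot: [180.0, 0.0, 118.3]
ft_force: [0.5, 1.3, -4.3]
finger_gap: 32.9
grip_force: 50.4
```

```bash
python3 -m crank '[[0,0,0.1,0,2.5],[0,0,0.2,0,2.5],[0,0,0.3,0,2.5],[0,0,0.3,0,2.5]]'
```

```text
time: 23.7
tool_pos: [516.9, 119.1, 36.1]
tcp_rot: [180.0, 0.0, 118.3]
ft_force: [0.4, -0.6, -3.2]
finger_gap: 33.0
grip_force: 50.4
```

```bash
python3 -m crank '[[0,0,0.07,0,2.5],[0,0,0.13,0,2.5],[0,0,0.13,0,2.5]]'
```

```text
time: 24.0
tool_pos: [517.1, 119.1, 35.2]
tcp_rot: [180.0, 0.0, 118.3]
ft_force: [-3.3, -0.4, 3.5]
finger_gap: 33.3
grip_force: 51.0
```

Contact with the floor. I'll release, lift and move to the handle.

```bash
python3 -m crank '[[0,0,0,0,3.6],[0,0,0,0,4.2],[0,0,0,0,5],[0,0,0,0,5.4],[0,0,0,0,5.4],[0,0,-2,0,5.4],[0,0,-5,0,5.4],[0,0,-9,0,5.4],[0,0,-13,0,5],[0,0,-13,0,5],[0,0,-13,0,5],[0,0,-13,0,5]]' 20
python3 -c "
from h import *
go(601.2,-38.8,150,28)"
```

```text
time: 25.2
tool_pos: [516.2, 119.0, 163.6]
tcp_rot: [-179.9, -0.0, 118.3]
ft_force: [-0.5, 0.0, -0.3]
finger_gap: 50.6
grip_force: 0.0
t 25.2 row [-17.92   0.     1.36   1.58] from [516.2 119.  163.6] 118.3
```

```bash
python3 -m crank '[[-2,0,0,0.15,5],[-5,0,0,0.3,5],[-8,0,0,0.45,5],[-11,0,0,0.6,5],[-14,0,0,0.75,5],[-16.5,0,0,0.9,5],[-17.9,0,0,1.05,5],[-17.9,0,0,1.2,5],[-17.9,0,0,1.35,5],[-17.9,0,0.5,1.5,5],[-17.9,0,1.4,1.58,4],[-17.9,0,1.4,1.58,4],[-17.9,0,1.4,1.58,4],[-17.9,0,1.4,1.58,4]]' 20
python3 -c "
from h import *
q,d=snapshot('side');p,d=snapshot('top')
cv2.imwrite('pics/b9.png',np.hstack([cv2.resize(p[140:360,180:460],(400,314)),cv2.resize(q[170:390,180:460],(400,314))])[...,::-1])
go(601.2,-38.8,82.3,28)"
```

```text
time: 26.6
tool_pos: [601.6, -38.5, 150.5]
tcp_rot: [-180.0, 0.0, 27.9]
ft_force: [0.8, 1.0, 0.2]
finger_gap: 40.0
grip_force: 0.0
t 26.7 row [-0.08 -0.01  6.87 -0.  ] from [602.  -38.5 151. ] 27.9
```

View pics/b9.png

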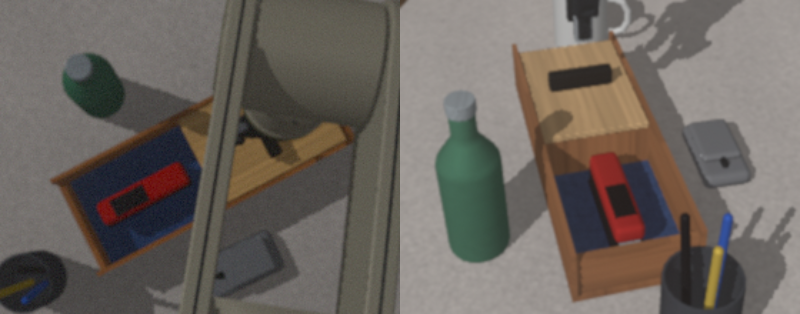

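The stapler stands upright in the compartment, at (145,190) in the top crop and (615,200) in the side crop. Its surroundings are undisturbed, so I grip the handle and shut the cover.

```bash
python3 -m crank '[[-0.1,0,2,0,4],[-0.1,0,4,0,4],[-0.1,0,5.5,0,4],[-0.1,0,6.5,0,4],[-0.1,0,6.9,0,4],[-0.1,0,6.9,0,4]]' 25; python3 -m crank '[[0,0,0,0,2.5],[0,0,0,0,1],[0,0,0,0,1],[0,0,0,0,1],[0,0,0,0,1],[0,0,0,0,1],[0,0,0,0,1]]' 25
```

```text
time: 27.3
tool_pos: [600.7, -39.0, 81.4]
tcp_rot: [-180.0, 0.0, 27.8]
ft_force: [0.2, 0.3, 0.3]
finger_gap: 40.0
grip_force: 0.0
time: 28.0
tool_pos: [601.3, -38.3, 83.0]
tcp_rot: [-180.0, -0.1, 27.8]
ft_force: [-3.4, 4.1, 3.7]
finger_gap: 15.1
grip_force: 28.2
```

```bash
python3 -m crank '[[0,-0.5,0,0,1],[0,-1.5,0,0,1],[0,-3,0,0,1],[-0.03,-5,0,0,1],[-0.05,-7,0,0,1],[-0.06,-9,0,0,1],[-0.07,-11,0,0,1],[-0.09,-13,0,0,1],[-0.1,-15,0,0,1],[-0.11,-16.3,0,0,1],[-0.12,-17,0,0,1],[-0.12,-17.4,0,0,1],[-0.12,-17.4,0,0,1]]'
```

```text
time: 29.3
tool_pos: [518.4, 115.8, 83.0]
tcp_rot: [-180.0, -0.1, 27.8]
ft_force: [-3.8, -0.6, 9.7]
finger_gap: 15.2
grip_force: 28.8
```

```bash
python3 -m crank '[[0,-0.3,0,0,1],[0,-0.6,0,0,1],[0,-0.9,0,0,1],[0,-1.2,0,0,1],[0,-1.2,0,0,1]]'
```

```text
time: 29.8
tool_pos: [515.8, 120.7, 83.1]
tcp_rot: [179.4, -0.1, 27.7]
ft_force: [12.1, -26.5, -0.6]
finger_gap: 14.8
grip_force: 28.3
```

```bash
python3 -m crank '[[0,0.3,0,0,1],[0,0.4,0,0,1],[0,0.4,0,0,3],[0,0.4,0,0,4],[0,0.4,0,0,4],[0,0.4,0,0,4],[0,0.4,-2,0,4],[0,0.4,-5,0,4],[0,0.4,-9,0,4],[0,0.4,-13,0,4],[5,4.4,-15,0,4],[0,8.4,-15,0,4],[0,13,-15,0,4],[0,18,-15,0,4],[0,23,-15,0,4],[0,23,-15,0,4]]'
python3 - <<'E'
from h import *
q,d=snapshot('side');p,d=snapshot('top');cv2.imwrite('pics/e.png',np.hstack([cv2.resize(p[140:360,180:460],(400,314)),cv2.resize(q[170:390,180:460],(400,314))])[...,::-1])
H,S,V=cv2.split(cv2.cvtColor(q,cv2.COLOR_RGB2HSV))
k=np.zeros(V.shape,bool);k[255:310,300:375]=1;b=big(k&(V<45));print(rect("side",b,88))
a=np.load("side0.npz")["p"];V=cv2.cvtColor(a,cv2.COLOR_RGB2HSV)[...,2];b=big(k&(V<45));print("start",rect("side",b,88))
E
```

```text
time: 31.4
tool_pos: [621.4, -83.5, 230.8]
tcp_rot: [179.9, 0.1, 27.5]
ft_force: [-1.0, 0.9, -0.1]
finger_gap: 39.8
grip_force: 0.0
(array([514.49780273, 128.72770691]), [29.902667999267578, 78.33679962158203], np.float32(28.702976))
start (array([525.18054199, 109.49306488]), [30.365907669067383, 78.9234619140625], np.float32(28.332247))
```

View pics/e.png

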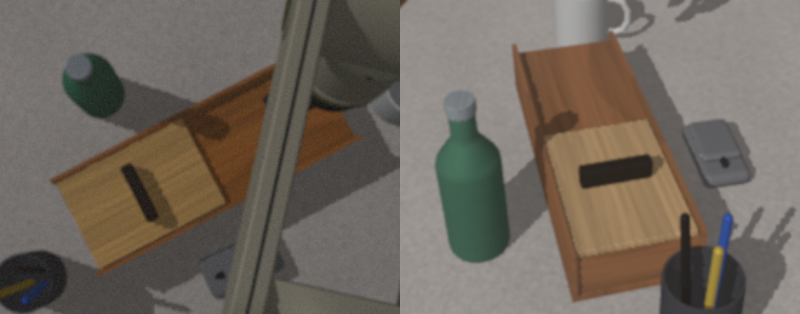

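Both crops show the cover flush at the compartment end with no blue visible, handle at (140,190) in the top crop. The handle sits 22 mm past its start, as expected for fully shut. Bottle, mug, pot and mouse are in place.

```bash
python3 -c "
from bench import *
print(hand_in())"
```

```text
the job is handed in; nothing more can be done
None
```

The stapler is standing upright in the blue-lined compartment with the cover slid fully shut over it, and the job was handed in at about 31 s of the 72 s; the bottle, mug, pen pot and mouse look unmoved in the pictures, and the first try at the handle slipped off without moving the cover.

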